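# Load the wafer carrier and tuck its shield under the keeper flap

## Robot

A 6-joint arm with a two-finger parallel gripper is mounted at the origin on the work surface. World frame = base frame: x ahead of the robot, y to its left, z up, the work surface at z = 0. Lengths are in m, angles in degrees, forces in N, time in s.
With the tool pointing down it reaches from about 0.3 to 0.75 m from the base axis. Payload 8.5 kg.
Tool frame: the origin (TCP) lies on the centre line of the jaws, within the pads' length; the fingertips stand 19 mm ahead of it and the grasp point (between the pads) is the TCP (nose_length is the z of the fingertips in the tool frame, in m); z points along the fingers, y is the line along which they close (so a half turn about z gives the same grasp; the last joint's range is limited). The gripper opens to 88 mm and grips with 3 to 60 N. Pads are 18 mm wide; open, the fingers measure 123 mm over their backs; the gripper's body (75 mm by 187 mm) begins 45 mm behind the grasp point.
Start: joints at [-80.747, 21.807, 74.336, -0, 83.858, -12.336], TCP at [0.202, -0.511, 0.258] pointing down, gripper open.
Joint ranges: [-178.18, 178.18], [-50.72, 133.34], [12.68, 142.11], [-81.47, 261.47], [9.98, 163.14], [-165.26, 165.26]. Speed limits (degrees/s): [136.94, 136.94, 180, 180, 180, 180].

## Interface

Orientations are given as [roll, pitch, yaw] about the fixed x, y, z axes, in that order (R = Rz(yaw) Ry(pitch) Rx(roll)).
In Python, from workcell import * gives the robot as it stands.
- The arm moves only by the shell command python3 -m crank 'ROWS' [FORCE]. ROWS is JSON, a list of rows, each a list of 3 entries, a list of its own where there are three numbers: the opening, from 0 (shut) to 1 (fully open), then the shift along the tool's x, y, z in m, then the turn, a rotation vector about the tool's x, y, z in rad. In form: [[fingers, [dx, dy, dz], [ax, ay, az]], ...]. A call has 1 to 12 rows; each row shifts and turns the commanded pose from where the row before left it, along the tool's axes as they then stand; what a row does not reach is not made up. A row lasts 1/8 s, in which the tool goes at most 62.5 mm and 10.7 degrees, less where a joint would pass 70% of its speed; a pose out of reach is approached as far as the arm can. A call with a gripper value outside its range is refused whole. The fingers move at their own pace and stop on an object; FORCE is the grip in N (left out, the last holds). Time passes only in rows, so rows that do not move let the fingers close. It gives the time, the measured TCP pose, the force, the opening and the grip force at its end, in the units of the state.
- observe(): the state, without advancing time (a new reading comes with each control period).
- read_camera(name): name is "scene" or "top"; returns (picture, depth): 420x560x3 uint8, blue, green, red; 420x560 float32, m along the optical axis (not along the pixel's ray), 0 where there is no reading.
- camera_model(name): a dict with "mtx" (3x3 intrinsics, pixels), "k1" (the pictures are not rectified: a ray, as slopes to the right and down, at radius r is drawn at 1 + k1 r^2 times it, then the intrinsics apply), "view" (4x4, takes a point from world to camera coordinates). Camera axes: x right, y down, z forward; pixel columns grow to the right and rows downward; lengths in m; the calibration is good to about 2 mm. A picture is of the moment at which its call begins. camera_model takes no time and is no camera call.
- finish_job(): hands the job in; it is judged then, once.
The state is a dict: "clock": time; "joint_pos": joint angles; "joint_vel": joint speeds; "joint_efforts": joint torques, N m; "tool_pos": TCP position; "eef_rot": TCP orientation; "wrist_force": force on the tool from outside, world axes, zero at the start; "torque": the same for the moment, N m; "width": finger opening in m; "gripper_force": force on a finger pad.
Only numpy, scipy, OpenCV 4.12 (cv2) and the standard library are available. Lean on these libraries where they do the work, as an engineer would, in place of code of your own. Each camera call takes 0.05 s, during which the arm holds its last target. There are 200 camera calls.

## Task

Seat the wafer carrier fully down on the two pegs of the black loading slide and let go of it. Then take the white shield by its rib and tuck its red-lined edge under the blue flap, square and centred, until the red line meets the flap's edge, without lifting the flap. Finish still holding the shield by the rib and pressing it firmly flat on the carrier; leave the other things on the bench alone.

Things in the scene. Friction and masses are not known exactly. Their poses are not given: they have to be found in the camera images.
- slide: Fixed black loading slide, 270 (x) x 170 (y) x 20 mm plate; origin at the centre of its underside, on the bench; z up, x points towards the blue flap (roughly away from the robot). Two pegs on its centre line at x = -72 and +12 mm: 10 mm diameter, 10 mm tall, upper half tapered to 5 mm. A dark ledge, top 30 mm above the bench, starts at x = 33 mm; hinge blocks 56 mm high at x = 110 to 130 mm.
- seat (a point): Point on the slide's top face (20 mm above the bench) midway between the pegs, where the carrier's origin comes to lie; axes as slide.
- flap_edge (a point): Fixed point below the middle of the flap's free edge (37 mm along the slide's x), at the height of the seated carrier's top (32 mm above the bench); axes as slide. The shield goes in along +x.
- flap (a joint): Blue sprung flap, 110 mm wide (y), 4 mm thick, flat over the ledge, hinged at its far end (slide x = 112 mm); angle 0 = down on its stop, growing as its free edge (75 mm from the hinge) lifts. Its underside is 6.5 mm above the seated carrier's top, so the 4 mm shield slides in below it; the last 11 mm at the free edge bend upwards by about 5 mm. 1.5 N at the edge lifts it.
- carrier: Loose bare-metal wafer carrier, 110 (x) x 56 (y) x 12 mm plate with an orange 50 mm wafer inlaid flush on top, 0.16 to 0.26 kg; origin at the centre of its underside. Two through holes, 13 mm diameter, at x = -42 and +42 mm. Either way round will do. It can be gripped from above across its 56 mm width.
- shield: Loose white sheet, 105 (x) x 90 (y) x 4 mm, 0.11 to 0.18 kg, with a black rib on top to grip: 10 mm thick (x), 44 mm long (y), top 34 mm above the underside. Origin on the underside, below the rib's centre; the sheet spans x = -40 to +65 mm. Red line across it at x = 40 mm, 25 mm short of the leading (+x) edge. Starts flat on the bench, red line roughly away from the robot.
- shield_lead (a point): Middle of the shield's leading (red-lined, +x) edge, at its underside; axes as shield.
- bottle: Bystander, to be left alone: amber bottle, 60 mm across, 130 tall; origin at the centre of its underside.
- jar: Bystander, to be left alone: clear jar, 70 mm across, 60 tall; origin at the centre of its underside.
- driver: Bystander, to be left alone: screwdriver, 160 mm long, lying; origin under its middle.
- beaker: Bystander, to be left alone: glass beaker, 70 mm across, 80 tall; origin at the centre of its underside.
- objective: Bystander, to be left alone: brass lens barrel, 40 mm across, 45 tall; origin at the centre of its underside.
Mind the look-alikes: they are no part of the job. Of the things that look like the shield, take the one that is farthest from the robot's base at the start.

How it is judged:
By the outcome, as a careful person would: the job done as asked, in the order asked, and still so for the second after the job is handed in, while the arm keeps its last pose, push and grip.
It also fails if it takes over 67 s, if anything falls off the work surface, if the arm or the gripper's body presses on something with over 40 N, if the wrist force passes 120 N, or if a joint passes its speed limit or range.

## Working session

There is one attempt and no reset: what is moved stays moved. The work goes in short steps, Python scripts to look and compute and a shell command to move; the robot and the scene stay as the last step left them, time stands still between calls to the robot, and variables do not carry over. Pictures are saved under pics/ and viewed, at most 10 in all, crops included, and the job is handed in when it is done.

```bash
ls; mkdir -p pics; cat > h.py <<'E'
import numpy as np, cv2
from workcell import *
def snap(n,save=None):
    im,d=read_camera(n)
    np.savez(f'/tmp/{n}.npz',im=im,d=d)
    if save: cv2.imwrite('pics/'+save,im)
    return im,d
def load(n):
    z=np.load(f'/tmp/{n}.npz'); return z['im'],z['d']
def rays(n,px):
    c=camera_model(n); K=np.array(c['mtx'],float); V=np.array(c['view'],float)
    px=np.atleast_2d(np.array(px,float))
    s=cv2.undistortPoints(px.reshape(-1,1,2),K,np.array([c['k1'],0,0,0,0.])).reshape(-1,2)
    return V,np.c_[s,np.ones(len(s))]
def onplane(n,px,z):
    V,r=rays(n,px); R=V[:3,:3]; o=-R.T@V[:3,3]; w=r@R
    t=(z-o[2])/w[:,2]; return o+w*t[:,None]
def bydepth(n,px,d):
    V,r=rays(n,px); px=np.atleast_2d(px).astype(int); 
    z=d[px[:,1],px[:,0]]; return (r*z[:,None]-V[:3,3])@V[:3,:3]
def cloud(n,d):
    h,w=d.shape; u,v=np.meshgrid(np.arange(w),np.arange(h))
    p=np.c_[u.ravel(),v.ravel()]; return bydepth(n,p,d).reshape(h,w,3)
E
python3 - <<'E'
from h import *
for n in('scene','top'):
    snap(n,n+'0.png'); c=camera_model(n); V=np.array(c['view']); print(n,c['mtx'],c['k1'],-V[:3,:3].T@V[:3,3],V[2,:3])
print(observe())
E
```

```text
pics
scene [[420.99764869   0.         271.65823823]
 [  0.         420.99764869 208.69487876]
 [  0.           0.           1.        ]] -0.0842236408886586 [ 1.247374   -0.50735118  0.67779397] [-0.67109889  0.47714838 -0.5674114 ]
top [[457.98135757   0.         282.46750074]
 [  0.         457.98135757 207.10957246]
 [  0.           0.           1.        ]] -0.0947868994466926 [ 0.21804956 -0.01882737  1.4156185 ] [ 0.2246905  -0.00746624 -0.97440158]
{'clock': 0.1, 'joint_pos': array([-8.07466586e+01,  2.18367578e+01,  7.43783091e+01,  1.47575533e-03,
        8.38579543e+01, -1.23365346e+01]), 'joint_vel': array([-0.00916279,  0.01865929, -0.11382431, -0.0088466 , -0.02434167,
       -0.04445374]), 'joint_efforts': array([ 3.02762026e-03, -4.38650823e+01, -2.24911308e+01,  7.14022620e-02,
        3.42580432e-02, -6.86871726e-05]), 'tool_pos': array([ 0.20233844, -0.51119046,  0.25721536]), 'eef_rot': array([-1.79928978e+02, -1.70344280e-02,  2.15897066e+01]), 'wrist_force': array([-0.18920056, -0.21084957, -0.17734626]), 'torque': array([ 0.02828629,  0.02011026, -0.01430489]), 'gripper_force': 0.0, 'width': 0.08793950863655722}
```

View pics/top0.png

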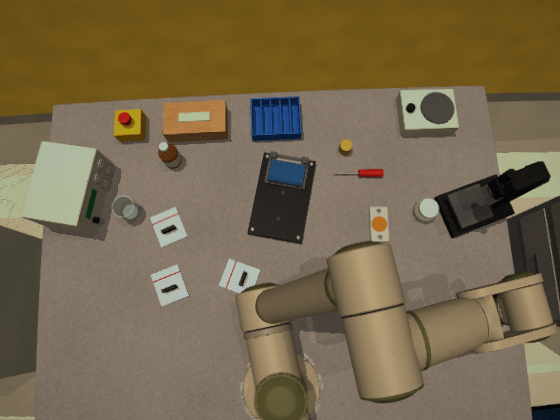

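View pics/scene0.png

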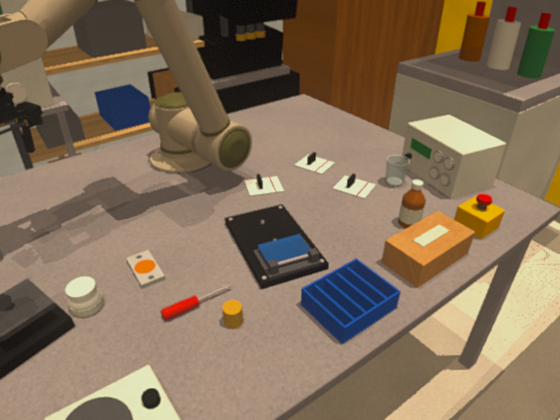

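The top view shows the slide at about (282,197) with its flap at (287,172), the carrier at (379,224), and shield candidates at (169,227), (170,286) and (240,277). The scene view shows the same things with no occlusion. Next I'll measure them.

```bash
cat > m.py <<'E'
from h import *
def blob(mask,near,amin=20):
    n,l,s,c=cv2.connectedComponentsWithStats(mask.astype(np.uint8))
    k=[i for i in range(1,n) if s[i,4]>amin]
    i=min(k,key=lambda i:np.hypot(*(c[i]-near))); return l==i
def rect(n,mask,z):
    cs,_=cv2.findContours(mask.astype(np.uint8),cv2.RETR_EXTERNAL,cv2.CHAIN_APPROX_NONE)
    c=max(cs,key=cv2.contourArea)[:,0,:]
    p=onplane(n,c,z)[:,:2]
    r=cv2.minAreaRect((p*1000).astype(np.float32)); return r,p
E
python3 - <<'E'
from m import *
for n,sh,sl,ca,fl in(('top',[(169,227),(170,286),(240,277)],(282,215),(379,224),(287,172)),('scene',[(354,187),(314,163),(264,186)],(255,235),(145,267),(287,248))):
    im,d=load(n); hsv=cv2.cvtColor(im,cv2.COLOR_BGR2HSV); H,S,V=cv2.split(hsv)
    print(n)
    for c in sh:
        b=blob((V>165)&(S<60),c); r,p=rect(n,b,0.004); print('white',[np.round(x,1) for x in r], 'R',np.hypot(*r[0]))
        rb=blob((V<60),c,5); print(' rib px',np.argwhere(rb).mean(0)[::-1],onplane(n,np.argwhere(rb).mean(0)[::-1],.02)[0],rb.sum())
    b=blob(V<60,sl,500); print('slide',[np.round(x,1) for x in rect(n,b,0.02)[0]],b.sum())
    b=blob((H>95)&(H<125)&(S>120)&(V>60),fl,100); print('flap',[np.round(x,1) for x in rect(n,b,0.0425)[0]],b.sum())
    b=blob((H>5)&(H<22)&(S>170)&(V>130),ca,20); print('wafer',[np.round(x,1) for x in rect(n,b,0.012)[0]],onplane(n,np.argwhere(b).mean(0)[::-1],.012),b.sum())
    P=cloud(n,d)
    for c in sh+[sl,ca,fl]: print(c,hsv[c[1],c[0]],P[c[1],c[0]].round(4))
a=cv2.imread('pics/top0.png')[140:255,235:405]; s=cv2.imread('pics/scene0.png')[195:295,120:340]
A=cv2.resize(a,None,fx=4.7,fy=4.7,interpolation=cv2.INTER_CUBIC); cv2.imwrite('pics/ztop.png',A)
A=cv2.resize(s,None,fx=3.6,fy=3.6,interpolation=cv2.INTER_CUBIC); cv2.imwrite('pics/zsc.png',A)
E
```

```text
top
white [array([497.8, 334.6]), array([102.1,  87.4]), np.float64(21.4)] R 599.7808720733839
 rib px [168.33333333 229.29824561] [0.48566788 0.32879965 0.02      ] 57
white [array([302.8, 324.9]), array([77.2, 88.9]), np.float64(18.9)] R 444.18877484370864
 rib px [169.21818182 288.25454545] [0.30365582 0.32521439 0.02      ] 55
white [array([324.1, 101.3]), array([77.3, 87. ]), np.float64(67.9)] R 339.5925957621566
 rib px [242.60869565 278.63043478] [0.32347973 0.10130406 0.02      ] 46
slide [array([572.9, -28.9]), array([169.9, 270.7]), np.float64(76.9)] 3343
flap [array([646.1, -46.3]), array([109.2,  67.8]), np.float64(76.8)] 723
wafer [array([ 475., -329.]), array([44.4, 41.5]), np.float64(87.2)] [[ 0.47495578 -0.3286452   0.012     ]] 168
(169, 227) [ 5 39 39] [0.4893 0.3222 0.0382]
(170, 286) [16 58 48] [0.3092 0.3187 0.037 ]
(240, 277) [ 73  14 165] [3.303e-01 1.109e-01 1.000e-04]
(282, 215) [13 44 41] [ 0.5149 -0.0269  0.0192]
(379, 224) [ 16 217 176] [ 0.4741 -0.3298  0.008 ]
(287, 172) [105 169 107] [ 0.6464 -0.0487  0.0439]
scene
white [array([485.7, 329.5]), array([7
[... 311 characters left out ...]
00.8]), array([ 78., 100.]), np.float64(66.8)] R 338.81386750800453
 rib px [259.39393939 181.42424242] [0.32854504 0.10116274 0.02      ] 33
slide [array([586. , -35.3]), array([171.4, 279.1]), np.float64(77.0)] 3173
flap [array([643.8, -43.3]), array([112.8,  72.9]), np.float64(76.7)] 895
wafer [array([ 474.9, -327.1]), array([45.5, 41.8]), np.float64(54.4)] [[ 0.47548618 -0.32761199  0.012     ]] 209
(354, 187) [ 33  40 232] [0.508  0.326  0.0068]
(314, 163) [ 32  40 233] [0.3183 0.3286 0.0059]
(264, 186) [ 32  41 234] [0.3399 0.11   0.0061]
(255, 235) [11 47 43] [ 0.5418 -0.058   0.0222]
(145, 267) [ 15 255 231] [ 0.4814 -0.3282  0.0139]
(287, 248) [106 164 126] [ 0.6504 -0.04    0.0439]
```

View pics/ztop.png

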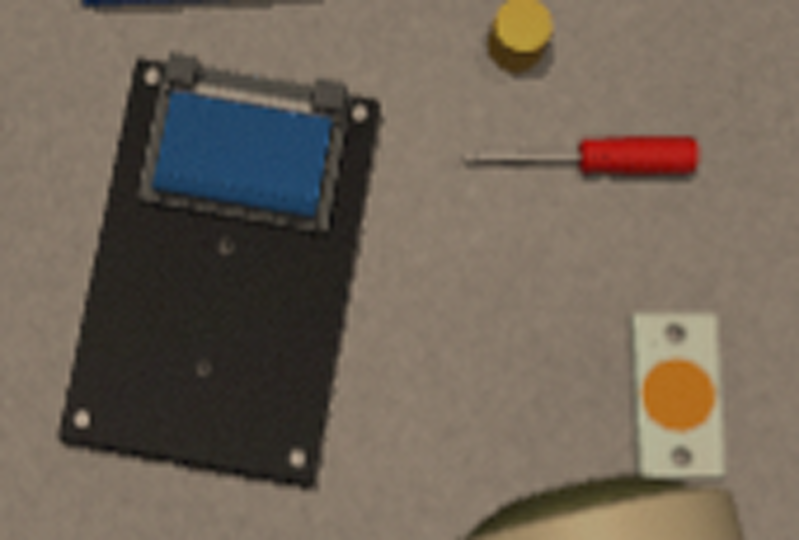

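View pics/zsc.png

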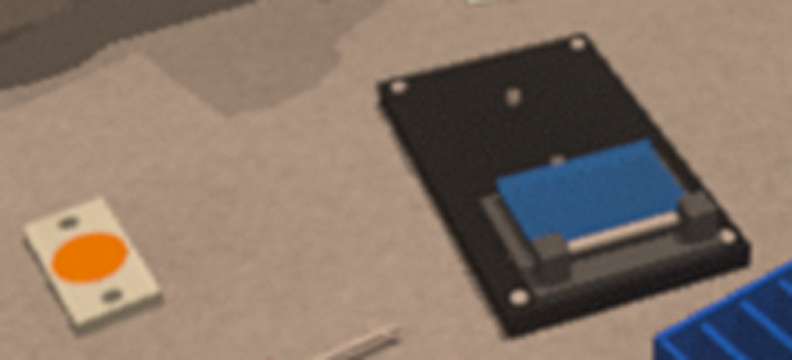

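The crops show the pegs at about (283,192) and (278,218) in the top image, four corner screws, and the carrier with both holes visible. I'll refine these with sub-pixel centroids.

```bash
python3 - <<'E'
from m import *
def cen(n,c,r,sgn):
    im,_=load(n); g=im.max(2).astype(float)*sgn; x,y=map(int,np.round(c))
    w=g[y-r:y+r+1,x-r:x+r+1]; b=np.percentile(w,50 if r>2 else 40); w=np.clip(w-b-8,0,None)
    yy,xx=np.mgrid[y-r:y+r+1,x-r:x+r+1]; return np.array([(w*xx).sum(),(w*yy).sum()])/w.sum()
def T(x,y): return (235+(x+.5)/4.7-.5,140+(y+.5)/4.7-.5)
def S(x,y): return (120+(x+.5)/3.6-.5,195+(y+.5)/3.6-.5)
pts={'top':dict(p1=T(204,368),p2=T(226,246),s1=T(82,418),s2=T(297,457),s3=T(152,76),s4=T(360,111),h1=T(681,456),h2=T(675,333)),
'scene':dict(p1=S(513,97),s1=S(578,44),s2=S(398,87),s3=S(728,236),s4=S(519,297),h1=S(68,222),h2=S(112,295))}
for n in pts:
    Q={}
    for k,c in pts[n].items():
        u=cen(n,c,3,-1 if k[0]=='h' else 1); Q[k]=onplane(n,u,{'p':.027,'s':.021,'h':.011}[k[0]])[0]; print(n,k,np.round(c,1),u.round(1),(Q[k]*1000).round(1))
    s=np.mean([Q[k] for k in('s1','s2','s3','s4')],0); ax=Q['s3']+Q['s4']-Q['s1']-Q['s2']; print('screw mean',s*1000,np.degrees(np.arctan2(ax[1],ax[0])))
    if 'p2' in Q: e=Q['p2']-Q['p1']; print('pegs mid',(Q['p1']+Q['p2'])*500,'d',np.hypot(*e[:2]),np.degrees(np.arctan2(e[1],e[0])))
    e=Q['h2']-Q['h1']; print('holes mid',(Q['h1']+Q['h2'])*500,'d',np.hypot(*e[:2]),np.degrees(np.arctan2(e[1],e[0])))
    im,d=load(n); H,Sa,V=cv2.split(cv2.cvtColor(im,cv2.COLOR_BGR2HSV))
    c=(378,240) if n=='top' else (145,255); m=(V>150)&((Sa<75)|(Sa>170)); b=blob(m,c,100); print('carrier',rect(n,b,.012)[0])
    b=blob((V>165)&((Sa<60)|((H<8)|(H>170))&(Sa>60)), (169,225) if n=='top' else (354,187),100); print('shield all',rect(n,b,.004)[0])
    rm=((H<8)|(H>170))&(Sa>90)&(V>100); b=blob(rm,(163,213) if n=='top' else (364,190),4); q=np.argwhere(b)[:,::-1]; p=onplane(n,q,.004); 
    e=np.linalg.eigh(np.cov(p[:,:2].T))[1][:,1]; print('red',p.mean(0),np.degrees(np.arctan2(e[1],e[0])),len(q))
E
```

```text
top p1 [278.  217.9] [277.7 218.2] [503.8 -13.2  27. ]
top p2 [282.7 191.9] [282.4 192.3] [585.9 -31.4  27. ]
top s1 [252.1 228.5] [251.9 228.7] [475.7  68.   21. ]
top s2 [297.8 236.8] [297.8 237. ] [442.9 -72.2  21. ]
top s3 [266.9 155.8] [267.2 155.9] [710.6  11.6  21. ]
top s4 [311.2 163.2] [311.3 162.5] [ 681.6 -128.4   21. ]
top h1 [379.5 236.6] [379.7 236.4] [ 434.2 -327.7   11. ]
top h2 [378.2 210.5] [378.4 210.2] [ 517.7 -331.4   11. ]
screw mean [577.70687356 -30.27340565  21.        ] -13.376193956651035
pegs mid [544.83442589 -22.2720966   27.        ] d 0.08404786175628245 -12.510328840432447
holes mid [ 475.91227802 -329.55898699   11.        ] d 0.08359659510821107 -2.5667888096759603
carrier ((476.8354797363281, -329.7980651855469), (55.02723693847656, 108.76886749267578), 87.7714614868164)
shield all ((497.80047607421875, 334.56207275390625), (102.09645080566406, 87.40766143798828), 21.389257431030273)
red [0.34108389 0.34061793 0.004     ] 110.12479211904855 37
scene p1 [262.1 221.6] [262.2 221.3] [510.1 -13.8  27. ]
scene s1 [280.2 206.9] [279.9 205.6] [471.8  72.3  21. ]
scene s2 [230.2 218.8] [229.7 217.8] [439.  -70.4  21. ]
scene s3 [321.9 260.2] [322.  259.7] [711.3  16.8  21. ]
scene s4 [263.8 277.1] [263.7 277.1] [ 678.2 -126.2   21. ]
scene h1 [138.5 256.3] [138.5 256.5] [ 432.7 -325.9   11. ]
scene h2 [150.8 276.6] [151.  277.1] [ 518.5 -329.2   11. ]
screw mean [575.08369211 -26.87403751  21.        ] -13.083734042431896
holes mid [ 475.61426928 -327.58567211   11.        ] d 0.08586612216866338 -2.1945016202685936
carrier ((474.87603759765625, -327.13262939453125), (45.5062370300293, 41.796077728271484), 54.43291091918945)
shield all ((485.6818542480469, 329.4548034667969), (77.7249984741211, 96.72644805908203), 21.282684326171875)
red [0.78169823 0.60010593 0.004     ] 116.69418825495183 151
```

```bash
cat > d.py <<'E'
import sys
from h import *
from scipy.spatial.transform import Rotation as Ro
o=observe(); R=Ro.from_euler('xyz',o['eef_rot'],degrees=True)
print('t',o['clock'],'p',o['tool_pos'].round(4),'rpy',o['eef_rot'].round(2),'F',o['wrist_force'].round(1),'M',o['torque'].round(2),'w',round(o['width'],4),'g',round(o['gripper_force'],1))
if len(sys.argv)>1:
    a=list(map(float,sys.argv[1:])); T=Ro.from_euler('xyz',[180,0,a[3]],degrees=True)
    print('turn',(R.inv()*T).as_rotvec().round(4),'shift now',R.inv().apply(np.array(a[:3])-o['tool_pos']).round(4),'shift after turn',T.inv().apply(np.array(a[:3])-o['tool_pos']).round(4))
E
python3 -m crank '[[1,[0,0,0],[0,0,0.14]],[1,[0,0,0],[0,0,0.14]],[1,[0,0,0],[0,0,0.139]],[1,[0.0443,-0.0323,0],[0,0,0]],[1,[0.0443,-0.0323,0],[0,0,0]],[1,[0.0443,-0.0323,0],[0,0,0]],[1,[0.0443,-0.0323,0],[0,0,0]],[1,[0.0443,-0.0323,0],[0,0,0]],[1,[0.0443,-0.0323,0],[0,0,0]],[1,[0,0,0.055],[0,0,0]],[1,[0,0,0.055],[0,0,0]],[1,[0,0,0.045],[0,0,0]]]' 25
python3 -m crank '[[1,[0,0,0],[0,0,0]],[1,[0,0,0],[0,0,0]]]'
python3 d.py 0.4758 -0.3286 0.021 -2.4
```

```text
clock: 1.6
tool_pos: [0.4758, -0.3283, 0.1005]
eef_rot: [-179.9, 0.1, -2.4]
wrist_force: [0.3, 0.4, -0.2]
width: 0.0882
gripper_force: 0.0
clock: 1.85
tool_pos: [0.4767, -0.3296, 0.1044]
eef_rot: [179.9, -0.1, -2.4]
wrist_force: [0.3, -0.2, 0.1]
width: 0.0881
gripper_force: 0.0
t 1.85 p [ 0.4767 -0.3296  0.1044] rpy [ 1.799e+02 -1.000e-01 -2.420e+00] F [ 0.3 -0.2  0.1] M [ 0.07 -0.05 -0.01] w 0.0881 g 0.0
turn [ 0.0017 -0.0017 -0.0003] shift now [-0.0011 -0.0011  0.0834] shift after turn [-0.0009 -0.001   0.0834]
```

```bash
cat > avg.py <<'E'
import sys
from h import *
P=[];A=[];F=[]
for i in range(12):
    snap(('scene','top')[i%2]); o=observe(); P.append(o['tool_pos']);e=o['eef_rot'].copy(); e[0]%=360; A.append(e);F.append(np.r_[o['wrist_force'],o['torque']])
print('t',o['clock'],'p',np.mean(P,0).round(4),'sd',np.std(P,0).round(4),'rpy',np.mean(A,0).round(2),'F',np.mean(F,0).round(2),'w',o['width'],o['gripper_force'])
E
python3 avg.py
```

```text
t 2.45 p [ 0.4764 -0.3293  0.1038] sd [0.0002 0.0003 0.0007] rpy [ 1.7993e+02 -7.0000e-02 -2.4200e+00] F [ 0.07 -0.05  0.19  0.02  0.02 -0.01] w 0.08803661001059293 0.0
```

```bash
python3 -m crank '[[1,[0,0,0.03],[0,0,0]],[1,[0,0,0.03],[0,0,0]],[1,[0,0,0.015],[0,0,0]],[1,[0,0,0.0075],[0,0,0]],[1,[0,0,0],[0,0,0]],[0,[0,0,0],[0,0,0]],[0,[0,0,0],[0,0,0]],[0,[0,0,0],[0,0,0]],[0,[0,0,0],[0,0,0]],[0,[0,0,0],[0,0,0]],[0,[0,0,0],[0,0,0]]]' 25; python3 d.py
```

```text
clock: 3.82
tool_pos: [0.4762, -0.329, 0.0204]
eef_rot: [180.0, -0.0, -2.4]
wrist_force: [-1.1, 0.2, 3.2]
width: 0.0558
gripper_force: 25.0
t 3.825 p [ 0.4762 -0.329   0.0204] rpy [ 1.7999e+02 -1.0000e-02 -2.4200e+00] F [-1.1  0.2  3.2] M [ 0.2   0.12 -0.04] w 0.0558 g 25.0
```

```bash
python3 -m crank '[[0,[0,0,-0.03],[0,0,0]],[0,[0,0,-0.04],[0,0,0]],[0,[0,0,-0.03],[0,0,0.093]],[0,[0,0,0],[0,0,0.094]],[0,[-0.002,-0.0524,0],[0,0,0]],[0,[0,-0.0524,0],[0,0,0]],[0,[0,-0.0524,0],[0,0,0]],[0,[0,-0.0524,0],[0,0,0]],[0,[0,-0.0524,0],[0,0,0]],[0,[0,-0.0524,0],[0,0,0]],[0,[0,0,0],[0,0,0]],[0,[0,0,0],[0,0,0]]]'
python3 -m crank '[[0,[0,0,0.03],[0,0,0]],[0,[0,0,0.02],[0,0,0]],[0,[0,0,0],[0,0,0]],[0,[0,0,0],[0,0,0]]]'
python3 avg.py; python3 - <<'E'
from h import *
a,_=load('top'); s,_=load('scene')
A=cv2.resize(a[140:255,235:345],None,fx=4,fy=4,interpolation=cv2.INTER_CUBIC); B=cv2.resize(s[180:295,215:325],None,fx=4,fy=4,interpolation=cv2.INTER_CUBIC)
cv2.imwrite('pics/c1.png',cv2.resize(np.hstack([A,B]),None,fx=.9,fy=.9))
E
```

```text
clock: 5.32
tool_pos: [0.5454, -0.0226, 0.1199]
eef_rot: [180.0, 0.0, -13.1]
wrist_force: [-0.2, -0.2, -1.9]
width: 0.0557
gripper_force: 25.0
clock: 5.82
tool_pos: [0.5459, -0.0232, 0.071]
eef_rot: [180.0, -0.1, -13.2]
wrist_force: [0.4, 0.1, -1.1]
width: 0.0556
gripper_force: 25.0
t 6.425 p [ 0.5458 -0.0225  0.0707] sd [0.0002 0.0002 0.0003] rpy [ 1.800e+02 -4.000e-02 -1.314e+01] F [-0.06 -0.02 -1.69  0.05  0.01  0.  ] w 0.05604249736154878 24.99975174665451
```

View pics/c1.png

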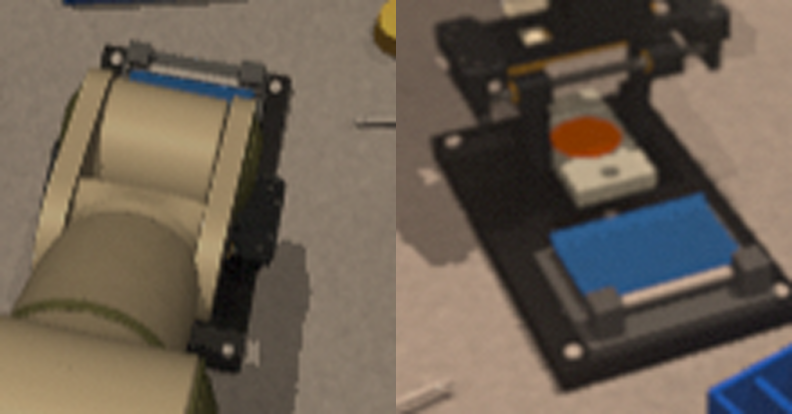

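The scene view shows the carrier's front hole at about (274,227) and peg 2's tip just below the carrier at about (274,239). The arm hides all of this in the top view.

```bash
python3 - <<'E'
from m import *
im,_=load('scene'); zt=.0707-.0204+.012
H,S,V=cv2.split(cv2.cvtColor(im,cv2.COLOR_BGR2HSV))
g=im.max(2).astype(float); yy,xx=np.mgrid[224:232,270:280]; w=np.clip(np.percentile(g[224:232,270:280],60)-15-g[224:232,270:280],0,None)
print(g[222:244,268:282].astype(int))
h=np.array([(w*xx).sum(),(w*yy).sum()])/w.sum(); hw=onplane('scene',h,zt-.001)[0]
b=blob((H<16)&(S>180)&(V>80),(270,218),50); c=np.argwhere(b).mean(0)[::-1]
print('hole',h,hw,'wafer',c,onplane('scene',c,zt),b.sum())
for p in [(274.6,239)]: print('peg2',onplane('scene',p,.03))
a=np.radians(-13.13); ex=np.array([np.cos(a),np.sin(a)]); print('pred hole if centred at tcp',np.array([.5458,-.0225])+.042*ex)
E
```

```text
[[149 151 154 150 153 152 146 143 165 186 189 176 174 177]
 [155 159 167 158 167 174 174 175 184 189 189 188 189 193]
 [177 179 181 180 183 187 190 189 190 190 188 189 188 192]
 [187 187 187 185 183 183 183 180 185 189 188 188 187 190]
 [186 189 186 178 162 147 144 145 160 181 187 186 185 188]
 [189 188 185 167 133 116 112 109 131 170 186 187 189 188]
 [188 189 186 172 141 117 118 120 141 175 189 187 184 180]
 [189 189 187 184 174 162 159 163 172 178 179 166 155 144]
 [189 189 190 189 185 177 172 164 158 148 138 129 123 116]
 [185 185 181 168 159 146 137 130 124 118 115 108 112 115]
 [159 149 142 133 123 115 115 115 112 114 112 111 109 106]
 [123 118 117 115 114 116 118 113 111 107  98  84  77  68]
 [113 113 114 111 112 113 109  93  83  71  61  50  42  40]
 [111 110 107  91  84  76  69  53  44  38  30  28  33  33]
 [ 85  77  67  56  44  35  30  27  28  27  32  27  31  33]
 [ 44  42  33  25  27  27  27  31  31  27  28  29  31  34]
 [ 28  25  26  24  34  53  60  60  46  32  41  57  69  85]
 [ 29  26  31  32  45  73  88  85  75  78  92 115 125 129]
 [ 30  33  41  50  72  93 111 122 126 126 128 137 141 140]
 [ 63  81  89 103 119 131 134 140 140 140 139 139 139 136]
 [120 129 129 133 139 142 139 142 140 141 138 137 132 126]
 [138 140 139 140 140 138 137 138 136 138 133 132 129 124]]
hole [275.23991031 228.78475336] [ 0.5927271 -0.0318819  0.0613   ] wafer [267.17948718 217.63461538] [[ 0.5447311  -0.02178487  0.0623    ]] 156
peg2 [[ 0.59197069 -0.03340185  0.03      ]]
pred hole if centred at tcp [ 0.586702   -0.03204077]
```

```bash
python3 - <<'E'
from m import *
print('hole',onplane('scene',[(274.1,227.3)],.0615),'peg2 tip',onplane('scene',[(274.4,238.5),(274.4,238.0)],.03))
print('wafer-based hole2 err',np.array([.5447311,-.02178])-np.array([.5458,-.0225]))
E
```

```text
hole [[ 0.58650753 -0.03076218  0.0615    ]] peg2 tip [[ 0.59009149 -0.03264204  0.03      ]
 [ 0.58849836 -0.0314829   0.03      ]]
wafer-based hole2 err [-0.0010689  0.00072  ]
```

```bash
python3 -m crank '[[0,[0.0007,0,0.010],[0,0,0]],[0,[0,0,0.008],[0,0,0]],[0,[0,0,0],[0,0,0]],[0,[0,0,0.002],[0,0,0]],[0,[0,0,0.002],[0,0,0]],[0,[0,0,0],[0,0,0]]]'; python3 d.py
python3 -m crank '[[0,[0,0,0.0015],[0,0,0]],[0,[0,0,0.0015],[0,0,0]],[0,[0,0,0],[0,0,0]]]'; python3 d.py
```

```text
clock: 7.18
tool_pos: [0.5463, -0.0225, 0.0482]
eef_rot: [-180.0, 0.0, -13.1]
wrist_force: [0.8, 1.3, -1.5]
width: 0.0556
gripper_force: 25.0
t 7.175 p [ 0.5463 -0.0225  0.0482] rpy [-180.      0.    -13.14] F [ 0.8  1.3 -1.5] M [0.08 0.07 0.04] w 0.0556 g 25.0
clock: 7.55
tool_pos: [0.5463, -0.0225, 0.0452]
eef_rot: [-180.0, -0.0, -13.1]
wrist_force: [0.3, -0.4, -2.1]
width: 0.0555
gripper_force: 25.0
t 7.55 p [ 0.5463 -0.0225  0.0452] rpy [-180.     -0.    -13.13] F [ 0.3 -0.4 -2.1] M [ 0.01 -0.07  0.03] w 0.0555 g 25.0
```

```bash
python3 -m crank '[[0,[0,0,0.002],[0,0,0]],[0,[0,0,0.001],[0,0,0]],[0,[0,0,0],[0,0,0]]]'; 
python3 -m crank '[[0,[0,0,0.001],[0,0,0]],[0,[0,0,0.001],[0,0,0]],[0,[0,0,0],[0,0,0]]]'; python3 d.py
```

```text
clock: 7.92
tool_pos: [0.5464, -0.0225, 0.0422]
eef_rot: [-180.0, -0.0, -13.1]
wrist_force: [0.6, 0.8, -1.9]
width: 0.0555
gripper_force: 25.0
clock: 8.3
tool_pos: [0.5464, -0.0225, 0.0404]
eef_rot: [-180.0, -0.0, -13.1]
wrist_force: [0.5, 0.4, 1.8]
width: 0.0556
gripper_force: 25.0
t 8.3 p [ 0.5464 -0.0225  0.0404] rpy [-1.800e+02 -2.000e-02 -1.313e+01] F [0.5 0.4 1.8] M [ 0.11 -0.08  0.02] w 0.0556 g 25.0
```

```bash
python3 -m crank '[[0,[0,0,0.0006],[0,0,0]],[0,[0,0,0],[0,0,0]],[1,[0,0,-0.0006],[0,0,0]],[1,[0,0,0],[0,0,0]],[1,[0,0,0],[0,0,0]],[1,[0,0,0],[0,0,0]],[1,[0,0,-0.02],[0,0,0]],[1,[0,0,-0.03],[0,0,0]],[1,[0,0,-0.04],[0,0,0]],[1,[0,0,-0.04],[0,0,0]]]'
python3 -m crank '[[1,[0,0,0],[0,0,-0.181]],[1,[0,0,0],[0,0,-0.181]],[1,[0,0,0],[0,0,-0.181]],[1,[0,0,0],[0,0,-0.181]],[1,[0,0,0],[0,0,-0.181]],[1,[0,0,0],[0,0,-0.181]],[1,[0,0,0],[0,0,-0.181]],[1,[0,0,0],[0,0,-0.181]],[1,[0,0,0],[0,0,-0.181]],[1,[0,0,0],[0,0,-0.181]],[1,[0,0,0],[0,0,-0.181]],[1,[0,0,0],[0,0,-0.181]]]'
python3 d.py 0.486 0.3298 0.1 111.3
```

```text
clock: 9.55
tool_pos: [0.5461, -0.0225, 0.1714]
eef_rot: [-180.0, 0.0, -13.1]
wrist_force: [-0.4, -0.3, -0.3]
width: 0.088
gripper_force: 0.0
clock: 11.05
tool_pos: [0.5462, -0.0225, 0.1701]
eef_rot: [-180.0, -0.0, 111.7]
wrist_force: [-0.2, 0.7, 0.3]
width: 0.0881
gripper_force: 0.0
t 11.05 p [ 0.5462 -0.0225  0.1701] rpy [-1.7998e+02 -1.0000e-02  1.1165e+02] F [-0.2  0.7  0.3] M [-0.03 -0.1   0.  ] w 0.0881 g 0.0
turn [-0.0003 -0.0002  0.0062] shift now [0.3496 0.0741 0.0702] shift after turn [0.3501 0.0719 0.0701]
```

```bash
python3 -m crank '[[1,[0,0,0],[0,0,0.0062]],[1,[0.05,0.0103,0],[0,0,0]],[1,[0.05,0.0103,0],[0,0,0]],[1,[0.05,0.0103,0],[0,0,0]],[1,[0.05,0.0103,0],[0,0,0]],[1,[0.05,0.0103,0],[0,0,0]],[1,[0.05,0.0102,0],[0,0,0]],[1,[0.05,0.0102,0.02],[0,0,0]],[1,[0,0,0.05],[0,0,0]],[1,[0,0,0],[0,0,0]],[1,[0,0,0],[0,0,0]]]'; python3 avg.py
python3 - <<'E'
from m import *
for n,c in(('top',(282,200)),('scene',(262,230))):
    im,_=load(n); H,S,V=cv2.split(cv2.cvtColor(im,cv2.COLOR_BGR2HSV))
    b=blob((H>5)&(H<22)&(S>170)&(V>110),c,40); q=np.argwhere(b).mean(0)[::-1]; print(n,q,onplane(n,q,.032),b.sum())
a,_=load('top'); s,_=load('scene')
A=cv2.resize(a[140:255,150:345],None,fx=4,fy=4,interpolation=cv2.INTER_CUBIC); B=cv2.resize(s[160:295,205:390],None,fx=4,fy=4,interpolation=cv2.INTER_CUBIC)[:460]
cv2.imwrite('pics/c2.png',cv2.resize(np.hstack([A,B]),None,fx=.52,fy=.52))
E
```

```text
clock: 12.42
tool_pos: [0.4891, 0.3299, 0.1018]
eef_rot: [179.9, -0.0, 110.8]
wrist_force: [0.1, 0.5, 0.7]
width: 0.0883
gripper_force: 0.0
t 13.025 p [0.4887 0.3299 0.1012] sd [0.0004 0.0001 0.0007] rpy [179.91  -0.   110.9 ] F [ 0.11  0.08  0.16 -0.04 -0.1  -0.01] w 0.08806770513783996 0.0
top [280.12643678 204.62068966] [[ 0.54536407 -0.02253514  0.032     ]] 174
scene [267.54716981 227.6163522 ] [[ 0.54608979 -0.02212994  0.032     ]] 159
```

View pics/c2.png

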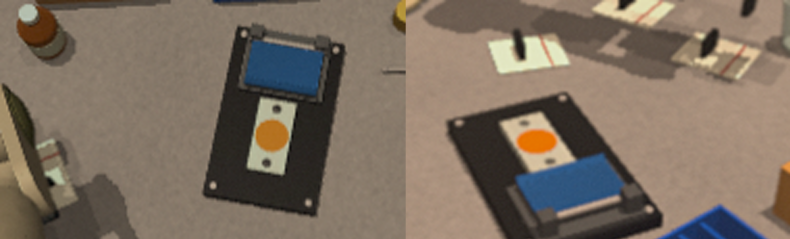

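The carrier is seated, with the wafer at z = 32 mm in both views at (0.546,-0.022), and the gripper is above the far shield. I'll check the beaker clearance before going down.

```bash
python3 - <<'E'
from m import *
print(onplane('top',[(125,207),(140,207)],.08),onplane('top',[(125,207),(140,212)],.0)); print(onplane('scene',[(398,160),(396,182)],.08)); print(onplane('scene',[(396,182)],.0))
E
python3 -m crank '[[1,[0.001,-0.0025,0.02],[0,0,-0.007]],[1,[0,0,0.025],[0,0,0]],[1,[0,0,0],[0,0,0]]]'; python3 d.py 0.486 0.3298 0.026 111.3
```

```text
[[0.54871638 0.4476928  0.08      ]
 [0.54654204 0.40130876 0.08      ]] [[0.56852244 0.47563612 0.        ]
 [0.54977407 0.42607768 0.        ]]
[[0.55649908 0.45437713 0.08      ]
 [0.63892248 0.34827722 0.08      ]]
[[0.55749623 0.46278201 0.        ]]
clock: 13.4
tool_pos: [0.4848, 0.3298, 0.0539]
eef_rot: [-179.8, 0.0, 111.4]
wrist_force: [0.3, -0.7, 0.5]
width: 0.0882
gripper_force: 0.0
t 13.4 p [0.4848 0.3298 0.0539] rpy [-1.7980e+02  1.0000e-02  1.1136e+02] F [ 0.3 -0.7  0.5] M [-0.05 -0.17  0.04] w 0.0882 g 0.0
turn [-0.0035  0.0001  0.001 ] shift now [-0.0004  0.0012  0.0279] shift after turn [-0.0004  0.0011  0.0279]
```

```bash
python3 -m crank '[[1,[-0.0004,0.001,0.014],[0,0,0]],[1,[0,0,0.013],[0,0,0]],[1,[0,0,0],[0,0,0]],[1,[0,0,0],[0,0,0]]]' 35; python3 d.py 0.486 0.3298 0.026 111.3
python3 -m crank '[[0,[0,0,0],[0,0,0]],[0,[0,0,0],[0,0,0]],[0,[0,0,0],[0,0,0]],[0,[0,0,0],[0,0,0]],[0,[0,0,0],[0,0,0]],[0,[0,0,0],[0,0,0]],[0,[0,0,0],[0,0,0]],[0,[0,0,0],[0,0,0]]]'; python3 d.py
```

```text
clock: 13.9
tool_pos: [0.4868, 0.3302, 0.0285]
eef_rot: [180.0, -0.0, 111.4]
wrist_force: [0.8, -0.5, -0.5]
width: 0.0876
gripper_force: 0.0
t 13.9 p [0.4868 0.3302 0.0285] rpy [179.98  -0.   111.36] F [ 0.8 -0.5 -0.5] M [-0.08 -0.08 -0.01] w 0.0876 g 0.0
turn [ 0.0004 -0.      0.0011] shift now [-0.0001 -0.0008  0.0025] shift after turn [-0.0001 -0.0008  0.0025]
clock: 14.9
tool_pos: [0.4867, 0.3301, 0.0283]
eef_rot: [180.0, -0.0, 111.4]
wrist_force: [0.9, -0.4, 0.5]
width: 0.01
gripper_force: 0.2
t 14.9 p [0.4867 0.3301 0.0283] rpy [179.99  -0.   111.36] F [ 0.9 -0.4  0.5] M [ 0.05 -0.19 -0.02] w 0.01 g 0.2
```

```bash
python3 -m crank '[[0,[0,0,0],[0,0,0]],[0,[0,0,0],[0,0,0]],[0,[0,0,-0.02],[0,0,0]],[0,[0,0,-0.04],[0,0,0]],[0,[0,0,-0.04],[0,0,0]],[0,[0,0,0],[0,0,0]]]'; python3 d.py
python3 -m crank '[[0,[0,0,0],[0,0,0.1505]],[0,[0,0,0],[0,0,0.1505]],[0,[0,0,0],[0,0,0.1505]],[0,[0,0,0],[0,0,0.1505]],[0,[-0.0471,0.0171,0],[0,0,0]],[0,[-0.0471,0.0171,0],[0,0,0]],[0,[-0.0471,0.0171,0],[0,0,0]],[0,[-0.0471,0.0171,0],[0,0,0]],[0,[-0.0471,0.0171,0],[0,0,0]],[0,[-0.0471,0.0171,0],[0,0,0]],[0,[-0.0471,0.0171,0],[0,0,0]],[0,[0,0,0],[0,0,0]]]'; python3 d.py 0.5285 -0.0183 0.0623 76.87
```

```text
clock: 15.65
tool_pos: [0.4875, 0.3305, 0.1308]
eef_rot: [179.7, -0.0, 111.4]
wrist_force: [0.1, 0.2, -1.5]
width: 0.0096
gripper_force: 35.0
t 15.65 p [0.4875 0.3305 0.1308] rpy [ 1.7970e+02 -1.0000e-02  1.1137e+02] F [ 0.1  0.2 -1.5] M [-0.01 -0.05  0.  ] w 0.0096 g 35.0
clock: 17.15
tool_pos: [0.528, -0.0208, 0.1267]
eef_rot: [-179.9, 0.0, 76.6]
wrist_force: [0.0, 0.6, -2.3]
width: 0.0096
gripper_force: 35.0
t 17.15 p [ 0.528  -0.0208  0.1267] rpy [-1.7987e+02  1.0000e-02  7.6620e+01] F [ 0.   0.6 -2.3] M [ 0.03  0.02 -0.  ] w 0.0096 g 35.0
turn [-0.0022  0.0002 -0.0044] shift now [0.0026 0.     0.0644] shift after turn [ 0.0026 -0.0001  0.0644]
```

```bash
python3 -m crank '[[0,[0.0026,0,0.025],[0,0,-0.0044]],[0,[0,0,0.025],[0,0,0]],[0,[0,0,0],[0,0,0]],[0,[0,0,0],[0,0,0]]]'; python3 avg.py
python3 - <<'E'
from h import *
a,_=load('top'); s,_=load('scene')
A=cv2.resize(a[145:245,235:335],None,fx=4,fy=4,interpolation=cv2.INTER_CUBIC); B=cv2.resize(s[180:280,205:325],None,fx=4,fy=4,interpolation=cv2.INTER_CUBIC)
cv2.imwrite('pics/c3.png',cv2.resize(np.hstack([A,B]),None,fx=.9,fy=.9))
E
```

```text
clock: 17.65
tool_pos: [0.5289, -0.0151, 0.0786]
eef_rot: [180.0, -0.0, 77.2]
wrist_force: [0.6, -0.2, -2.5]
width: 0.0095
gripper_force: 35.0
t 18.25 p [ 0.529  -0.0156  0.0787] sd [0.0001 0.0001 0.0003] rpy [179.96  -0.    77.12] F [-0.14 -0.24 -1.34 -0.02 -0.04  0.  ] w 0.00990633551127874 35.00018066726625
```

View pics/c3.png

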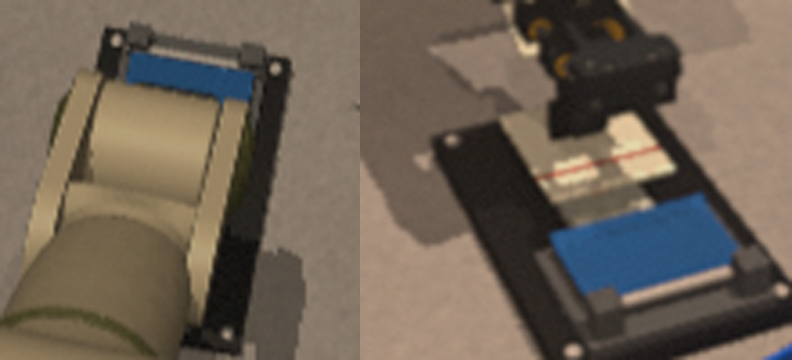

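In the scene view the red line runs from about (254,229) to (288,222), with the leading edge ahead of it and the flap clear. I'll measure yaw and lateral centring from these.

```bash
cat > sh.py <<'E'
from m import *
import sys
zt=float(sys.argv[1]); im,_=load('scene'); f=im.astype(float); B,G,R=f[...,0],f[...,1],f[...,2]
red=R-G; roi=np.zeros(red.shape,bool); roi[int(sys.argv[2]):int(sys.argv[3]),250:298]=1
w=np.where(roi&(red>45),red-30,0); H,S,V=cv2.split(cv2.cvtColor(im,cv2.COLOR_BGR2HSV)); w[(H>9)&(H<171)]=0
a=np.radians(-13.13); ex=np.array([np.cos(a),np.sin(a)]); ey=np.array([-ex[1],ex[0]]); seat=np.array([.546,-.0224])
P=[]
for c in range(250,298):
    if w[:,c].sum()>20: P.append((c,(w[:,c]*np.arange(len(w))).sum()/w[:,c].sum()))
p=onplane('scene',P,zt)[:,:2]-seat; L=np.c_[p@ex,p@ey]*1000
k=np.polyfit(L[:,1],L[:,0],1); r=L[:,0]-np.polyval(k,L[:,1]); ok=abs(r)<2.5; k=np.polyfit(L[ok,1],L[ok,0],1)
print('red slide-frame rel seat: y range',L[:,1].min(),L[:,1].max(),'mid',(L[:,1].min()+L[:,1].max())/2,'x at mid',np.polyval(k,0),'yaw rel slide',-np.degrees(np.arctan(k[0])),'cols',P[0],P[-1],len(P))
h=(H>95)&(H<125)&(S>120)&(V>60); b=blob(h,(287,248),100); r,q=rect('scene',b,.0425); q=q-seat; print('flap rel seat y',(q@ey).min()*1e3,(q@ey).max()*1e3,'x',(q@ex).min()*1e3,(q@ex).max()*1e3)
E
python3 sh.py .0544 215 240
```

```text
red slide-frame rel seat: y range -32.65807023464291 45.166652082461965 mid 6.254290923909526 x at mid 20.813230303133984 yaw rel slide 0.10223209677456149 cols (258, np.float64(228.0)) (287, np.float64(220.6153846153846)) 11
flap rel seat y -54.57703350099736 58.38485961131249 x 63.612188517386386 136.39741281931114
```

```bash
cat > prof.py <<'E'
from m import *
import sys
# brightness along a slide-frame y scan, at given slide x rel seat and height
z=float(sys.argv[1]); X=[float(v) for v in sys.argv[2:]]
im,_=load('scene'); c=camera_model('scene'); K=np.array(c['mtx']);V=np.array(c['view'])
a=np.radians(-13.13); ex=np.array([np.cos(a),np.sin(a)]); ey=np.array([-ex[1],ex[0]]); seat=np.array([.546,-.0224])
ys=np.arange(-60,62,3)
for x in X:
    P=np.array([np.r_[seat+x/1e3*ex+y/1e3*ey,z] for y in ys])
    u=cv2.projectPoints(P,cv2.Rodrigues(V[:3,:3])[0],V[:3,3],K,np.array([c['k1'],0,0,0,0.]))[0].reshape(-1,2).astype(np.float32)
    s=cv2.remap(im,u[:,0],u[:,1],cv2.INTER_LINEAR).reshape(-1,3)
    print('x',x); print(' '.join(f'{y}:{q[2]},{int(q[2])-int(q[1])}' for y,q in zip(ys,s)))
E
python3 prof.py .0544 15 21 27 33
```

```text
x 15.0
-60:33,4 -57:32,5 -54:30,4 -51:29,5 -48:42,5 -45:102,13 -42:147,23 -39:144,26 -36:139,25 -33:146,26 -30:176,31 -27:216,34 -24:225,26 -21:222,25 -18:223,30 -15:224,30 -12:225,25 -9:223,32 -6:213,39 -3:181,34 0:136,24 3:122,23 6:128,23 9:138,22 12:160,28 15:206,33 18:223,27 21:223,25 24:222,28 27:221,29 30:223,21 33:223,24 36:220,36 39:220,38 42:219,34 45:192,37 48:117,26 51:49,9 54:37,5 57:37,5 60:45,6
x 21.0
-60:32,6 -57:34,4 -54:32,5 -51:29,4 -48:37,9 -45:91,27 -42:140,39 -39:136,41 -36:132,42 -33:163,56 -30:202,67 -27:208,61 -24:206,53 -21:205,55 -18:209,64 -15:205,56 -12:200,49 -9:201,61 -6:197,58 -3:167,49 0:122,40 3:112,38 6:119,34 9:127,37 12:151,56 15:183,53 18:202,48 21:202,58 24:204,65 27:206,55 30:204,52 33:203,62 36:202,56 39:200,51 42:194,62 45:171,57 48:110,29 51:52,8 54:36,4 57:37,5 60:47,7
x 27.0
-60:33,5 -57:32,3 -54:31,3 -51:30,1 -48:35,5 -45:99,12 -42:166,15 -39:160,19 -36:149,22 -33:184,25 -30:221,28 -27:226,23 -24:225,21 -21:225,25 -18:224,24 -15:225,20 -12:223,24 -9:221,33 -6:219,31 -3:180,26 0:133,21 3:124,19 6:124,17 9:126,23 12:146,27 15:203,27 18:222,32 21:220,35 24:219,34 27:220,31 30:219,33 33:219,34 36:221,30 39:219,32 42:219,33 45:200,29 48:128,17 51:57,7 54:36,5 57:36,5 60:45,6
x 33.0
-60:32,5 -57:32,3 -54:31,4 -51:31,5 -48:31,4 -45:90,9 -42:151,14 -39:152,18 -36:148,19 -33:166,19 -30:188,18 -27:196,19 -24:195,19 -21:203,18 -18:198,20 -15:194,21 -12:201,25 -9:195,25 -6:185,24 -3:149,20 0:127,16 3:126,16 6:127,17 9:124,15 12:152,21 15:208,27 18:223,28 21:222,28 24:222,27 27:222,26 30:222,27 33:222,27 36:223,28 39:223,28 42:225,29 45:204,25 48:128,15 51:52,8 54:37,6 57:38,5 60:42,5
```

Sheet edges are at -45 and +48 mm, so it sits about 1 mm to the left. It's nearly square (0.1–0.25°). I'll correct that and lower until it touches the carrier.

```bash
python3 -m crank '[[0,[-0.0006,0,0.008],[0,0,0.0035]],[0,[0,0,0.005],[0,0,0]],[0,[0,0,0.002],[0,0,0]],[0,[0,0,0],[0,0,0]],[0,[0,0,0],[0,0,0]]]'; python3 avg.py
python3 -m crank '[[0,[0,0,0.001],[0,0,0]],[0,[0,0,0.001],[0,0,0]],[0,[0,0,0],[0,0,0]],[0,[0,0,0],[0,0,0]]]'; python3 avg.py
```

```text
clock: 18.88
tool_pos: [0.5288, -0.0163, 0.0634]
eef_rot: [180.0, 0.0, 76.9]
wrist_force: [0.5, -0.1, -0.8]
width: 0.0096
gripper_force: 35.0
t 19.475 p [ 0.5288 -0.0163  0.0633] sd [0. 0. 0.] rpy [179.99  -0.    76.92] F [-0.24 -0.12 -1.32 -0.03 -0.05 -0.01] w 0.009637228720267836 35.0001797452569
clock: 19.98
tool_pos: [0.5287, -0.0162, 0.0612]
eef_rot: [-180.0, -0.0, 76.9]
wrist_force: [0.5, -0.2, -1.0]
width: 0.0096
gripper_force: 35.0
t 20.575 p [ 0.5287 -0.0162  0.0613] sd [0. 0. 0.] rpy [180.    -0.    76.92] F [-0.2  -0.06 -1.5  -0.03 -0.05  0.  ] w 0.009569845151819854 35.00018631108105
```

```bash
for i in 1; do python3 -m crank '[[0,[0,0,0.0006],[0,0,0]],[0,[0,0,0],[0,0,0]],[0,[0,0,0],[0,0,0]]]'; python3 d.py; python3 -m crank '[[0,[0,0,0.0006],[0,0,0]],[0,[0,0,0],[0,0,0]],[0,[0,0,0],[0,0,0]]]'; python3 avg.py; done
```

```text
clock: 20.95
tool_pos: [0.5288, -0.0162, 0.0607]
eef_rot: [180.0, -0.0, 76.9]
wrist_force: [-0.3, -0.3, -1.7]
width: 0.0099
gripper_force: 35.0
t 20.95 p [ 0.5288 -0.0162  0.0607] rpy [180.    -0.    76.92] F [-0.3 -0.3 -1.7] M [-0.03 -0.06  0.04] w 0.0099 g 35.0
clock: 21.32
tool_pos: [0.5287, -0.0162, 0.0602]
eef_rot: [180.0, 0.0, 76.9]
wrist_force: [-0.8, -0.1, 2.8]
width: 0.0102
gripper_force: 35.0
t 21.925 p [ 0.5288 -0.0163  0.0602] sd [0. 0. 0.] rpy [179.99   0.    76.92] F [-1.52  0.41  4.93 -0.01  0.21  0.  ] w 0.009697003807372121 34.99998897314072
```

```bash
python3 -m crank '[[0,[0,0,-0.0006],[0,0,0]],[0,[0,0,0],[0,0,0]],[0,[0,0.005,0],[0,0,0]],[0,[0,0.005,0],[0,0,0]],[0,[0,0.005,0],[0,0,0]],[0,[0,0.005,0],[0,0,0]],[0,[0,0,0],[0,0,0]]]'; python3 d.py 0.5718 -0.0263 0.0607 76.87
python3 -m crank '[[0,[0,0.005,0],[0,0,0]],[0,[0,0.005,0],[0,0,0]],[0,[0,0,0],[0,0,0]]]'; python3 d.py 0.5718 -0.0263 0.0607 76.87
```

```text
clock: 22.8
tool_pos: [0.5485, -0.0209, 0.0606]
eef_rot: [180.0, 0.0, 76.9]
wrist_force: [0.2, 0.6, -1.3]
width: 0.0098
gripper_force: 35.0
t 22.8 p [ 0.5485 -0.0209  0.0606] rpy [179.99   0.    76.92] F [ 0.2  0.6 -1.3] M [ 0.02 -0.07  0.02] w 0.0098 g 35.0
turn [0.0002 0.     0.0008] shift now [-0.      0.0239 -0.0001] shift after turn [ 0.      0.0239 -0.0001]
clock: 23.18
tool_pos: [0.5583, -0.0232, 0.0606]
eef_rot: [180.0, -0.0, 76.9]
wrist_force: [-0.1, 0.2, -1.0]
width: 0.0097
gripper_force: 35.0
t 23.175 p [ 0.5583 -0.0232  0.0606] rpy [179.98  -0.    76.92] F [-0.1  0.2 -1. ] M [-0.03 -0.03  0.05] w 0.0097 g 35.0
turn [ 0.0003 -0.      0.0008] shift now [-0.      0.0138 -0.0001] shift after turn [ 0.      0.0138 -0.0001]
```

```bash
python3 -m crank '[[0,[0,0.004,0],[0,0,0]],[0,[0,0.004,0],[0,0,0]],[0,[0,0.003,0],[0,0,0]],[0,[0,0,0],[0,0,0]]]'; python3 avg.py
python3 prof.py .037 61 64 | cut -c1-900
python3 - <<'E'
from h import *
a,_=load('top'); s,_=load('scene')
A=cv2.resize(a[145:195,260:320],None,fx=6,fy=6,interpolation=cv2.INTER_CUBIC); B=cv2.resize(s[215:275,240:325],None,fx=5,fy=5,interpolation=cv2.INTER_CUBIC)
cv2.imwrite('pics/c4.png',np.hstack([A,B]))
print(a.shape)
E
```

```text
clock: 23.68
tool_pos: [0.5688, -0.0255, 0.0606]
eef_rot: [180.0, -0.0, 76.9]
wrist_force: [0.6, -0.4, -2.1]
width: 0.0094
gripper_force: 35.0
t 24.275 p [ 0.5686 -0.0255  0.0606] sd [0. 0. 0.] rpy [180.01  -0.    76.92] F [-0.17 -0.06 -1.29 -0.04 -0.06  0.01] w 0.009696687096439146 35.00015255995095
x 61.0
-60:37,7 -57:32,6 -54:31,6 -51:34,-13 -48:46,-31 -45:67,-25 -42:78,-18 -39:74,-14 -36:73,-6 -33:78,0 -30:92,-2 -27:102,-7 -24:111,-10 -21:107,-12 -18:105,-14 -15:116,-9 -12:116,-7 -9:108,-8 -6:95,-9 -3:78,-13 0:67,-16 3:69,-4 6:67,-1 9:73,1 12:89,1 15:108,4 18:106,-1 21:106,-7 24:115,-7 27:119,-3 30:110,-6 33:111,-7 36:109,-4 39:106,-5 42:103,-9 45:79,-15 48:46,-27 51:39,-27 54:41,-27 57:42,-28 60:42,-23
x 64.0
-60:38,4 -57:33,5 -54:31,1 -51:34,-24 -48:45,-39 -45:49,-41 -42:49,-37 -39:48,-27 -36:44,-15 -33:39,-14 -30:49,-14 -27:56,-21 -24:55,-27 -21:52,-32 -18:59,-27 -15:58,-25 -12:55,-29 -9:60,-24 -6:51,-23 -3:44,-31 0:45,-25 3:43,-14 6:36,-12 9:38,-13 12:49,-9 15:50,-9 18:51,-17 21:60,-23 24:61,-25 27:57,-25 30:63,-24 33:60,-24 36:52,-27 39:59,-26 42:63,-24 45:50,-30 48:40,-34 51:42,-33 54:43,-33 57:42,-32 60:42,-20
(420, 560, 3)
```

View pics/c4.png

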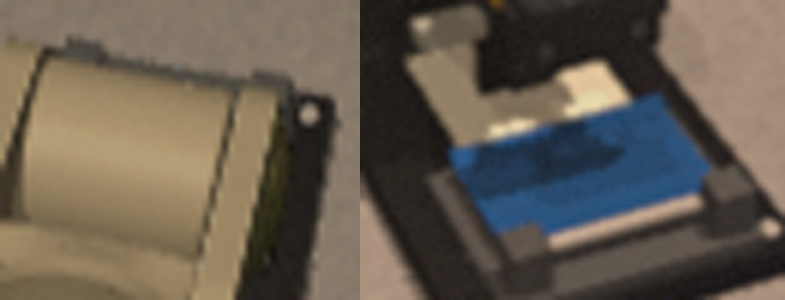

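```bash
cat > edge.py <<'E'
from m import *
c=camera_model('scene'); K=np.array(c['mtx']);V=np.array(c['view'])
a=np.radians(-13.13); ex=np.array([np.cos(a),np.sin(a)]); ey=np.array([-ex[1],ex[0]]); seat=np.array([.546,-.0224])
def scan(im,x,z,lo,hi,ch):
    ys=np.arange(lo,hi,.25); P=np.array([np.r_[seat+x/1e3*ex+y/1e3*ey,z] for y in ys])
    u=cv2.projectPoints(P,cv2.Rodrigues(V[:3,:3])[0],V[:3,3],K,np.array([c['k1'],0,0,0,0.]))[0].reshape(-1,2).astype(np.float32)
    s=cv2.remap(im,u[:,0],u[:,1],cv2.INTER_LINEAR).reshape(-1,3).astype(float); s=ch(s)
    g=np.abs(np.diff(cv2.GaussianBlur(s.reshape(-1,1),(1,9),2).ravel())); k=np.clip(g-g.max()*.4,0,None); return round(float((k*(ys[:-1]+.125)).sum()/k.sum()),1)
im,_=load('scene'); mx=lambda s:s.max(1); bl=lambda s:s[:,0]-s[:,2]
for x in(30,38,45,52,56): print('sheet',x,scan(im,x,.0365,-54,-38,mx),scan(im,x,.0365,38,54,mx))
for x in(80,90,100,110,120): print('flap',x,scan(im,x,.0425,-64,-46,bl),scan(im,x,.0425,46,66,bl))
im=cv2.imread('pics/scene0.png')
for x in(-60,-30,0): print('slide',x,scan(im,x,.02,-95,-75,mx),scan(im,x,.02,75,97,mx))
E
python3 edge.py
```

```text
sheet 30 -45.1 47.0
sheet 38 -45.2 47.0
sheet 45 -45.1 47.2
sheet 52 -45.4 47.0
sheet 56 -46.1 46.1
flap 80 -55.2 55.7
flap 90 -55.5 55.8
flap 100 -55.5 55.7
flap 110 -55.0 55.6
flap 120 -54.9 56.1
slide -60 -91.0 85.0
slide -30 -91.1 84.4
slide 0 -90.7 83.9
```

```bash
cat >> edge.py <<'E'
print('---')
def scanx(n,im,y,z,lo,hi,ch):
    c=camera_model(n); K=np.array(c['mtx']);V=np.array(c['view'])
    xs=np.arange(lo,hi,.25); P=np.array([np.r_[seat+x/1e3*ex+y/1e3*ey,z] for x in xs])
    u=cv2.projectPoints(P,cv2.Rodrigues(V[:3,:3])[0],V[:3,3],K,np.array([c['k1'],0,0,0,0.]))[0].reshape(-1,2).astype(np.float32)
    s=cv2.remap(im,u[:,0],u[:,1],cv2.INTER_LINEAR).reshape(-1,3).astype(float); s=ch(s)
    g=np.abs(np.diff(cv2.GaussianBlur(s.reshape(-1,1),(1,9),2).ravel())); k=np.clip(g-g.max()*.4,0,None); return round(float((k*(xs[:-1]+.125)).sum()/k.sum()),1)
t=cv2.imread('pics/top0.png'); s=cv2.imread('pics/scene0.png')
for y in(-35,-15,15,35): print('flap edge top',scanx('top',t,y,.0455,55,80,bl),'scene',scanx('scene',s,y,.0475,52,82,bl))
for y in(-60,0,60): print('slide near edge top (-105)',scanx('top',t,y,.02,-120,-90,mx),' far edge scene (165)',scanx('scene',s,y,.02,150,195,mx))
E
python3 edge.py | sed -n '/---/,$p'
```

```text
---
flap edge top 68.0 scene 69.5
flap edge top 67.8 scene 70.1
flap edge top 67.5 scene 69.2
flap edge top 68.0 scene 69.6
slide near edge top (-105) -108.4  far edge scene (165) 183.1
slide near edge top (-105) -107.8  far edge scene (165) 183.1
slide near edge top (-105) -108.8  far edge scene (165) 183.2
```

```bash
python3 -m crank '[[0,[-0.0006,0.002,0],[0,0,0]],[0,[0,0.0026,0],[0,0,0]],[0,[0,0,0],[0,0,0]],[0,[0,0,0],[0,0,0]],[0,[0,0,0],[0,0,0]]]' 55; python3 d.py
python3 -m crank '[[0,[0,0,0.0006],[0,0,0]],[0,[0,0,0],[0,0,0]],[0,[0,0,0],[0,0,0]]]'; python3 avg.py
python3 edge.py | sed -n '1,10p'
```

```text
clock: 24.9
tool_pos: [0.5729, -0.0271, 0.0606]
eef_rot: [-180.0, -0.0, 76.9]
wrist_force: [0.4, -0.3, -1.1]
width: 0.0095
gripper_force: 55.0
t 24.9 p [ 0.5729 -0.0271  0.0606] rpy [-179.99   -0.     76.92] F [ 0.4 -0.3 -1.1] M [-0.06 -0.1  -0.03] w 0.0095 g 55.0
clock: 25.28
tool_pos: [0.573, -0.0271, 0.0602]
eef_rot: [180.0, 0.0, 76.9]
wrist_force: [-1.5, 0.2, 1.7]
width: 0.0096
gripper_force: 55.0
t 25.875 p [ 0.573  -0.0271  0.0603] sd [0. 0. 0.] rpy [179.99  -0.    76.92] F [-2.28  0.5   4.43  0.05  0.28 -0.  ] w 0.009435645346235838 54.99992547556758
sheet 30 -46.0 46.3
sheet 38 -45.5 46.4
sheet 45 -45.8 45.9
sheet 52 -46.2 46.3
sheet 56 -46.5 45.5
flap 80 -55.0 55.9
flap 90 -55.5 55.8
flap 100 -55.4 55.7
flap 110 -55.0 55.6
flap 120 -55.1 56.1
```

```bash
python3 -m crank '[[0,[0,0,0],[0.004,0,0]],[0,[0,0,0],[0,0,0]],[0,[0,0,0],[0,0,0]]]'; python3 avg.py
python3 -m crank '[[0,[0,0,0.0006],[0,0,0]],[0,[0,0,0],[0,0,0]],[0,[0,0,0],[0,0,0]]]'; python3 avg.py
```

```text
clock: 26.25
tool_pos: [0.5731, -0.0271, 0.0603]
eef_rot: [-179.8, -0.0, 76.9]
wrist_force: [-3.0, 0.0, 5.6]
width: 0.0093
gripper_force: 55.0
t 26.85 p [ 0.5731 -0.0271  0.0603] sd [0. 0. 0.] rpy [180.22  -0.    76.92] F [-2.5   0.45  5.3   0.05  0.25 -0.  ] w 0.009430029788875046 55.01093443483114
clock: 27.22
tool_pos: [0.5731, -0.0271, 0.0602]
eef_rot: [-179.8, 0.0, 76.9]
wrist_force: [-4.3, -0.2, 11.5]
width: 0.0095
gripper_force: 55.0
t 27.825 p [ 0.5731 -0.0271  0.0602] sd [0. 0. 0.] rpy [180.19   0.    76.93] F [-4.63  0.68 10.51  0.07  0.55  0.  ] w 0.009184989398867558 55.01118779182434
```

```bash
python3 -m crank '[[0,[0,0,0.0005],[-0.004,0,0]],[0,[0,0,0.0005],[0,0,0]],[0,[0,0,0],[0,0,0]],[0,[0,0,0],[0,0,0]]]'; python3 avg.py
python3 edge.py | sed -n '1,10p'
python3 - <<'E'
from h import *
a,_=load('top'); s,_=load('scene')
cv2.imwrite('pics/c5.png',cv2.resize(s[190:275,215:325],None,fx=6,fy=6,interpolation=cv2.INTER_CUBIC))
E
```

```text
clock: 28.32
tool_pos: [0.573, -0.0271, 0.0602]
eef_rot: [179.9, 0.0, 76.9]
wrist_force: [-7.4, 0.7, 20.0]
width: 0.0096
gripper_force: 55.0
t 28.925 p [ 0.573  -0.0271  0.0602] sd [0. 0. 0.] rpy [1.7994e+02 1.0000e-02 7.6930e+01] F [-7.810e+00  1.290e+00  2.008e+01  1.700e-01  1.180e+00  1.000e-02] w 0.009553586932109035 55.0015764310956
sheet 30 -46.2 46.4
sheet 38 -45.5 46.5
sheet 45 -45.9 45.8
sheet 52 -46.1 46.3
sheet 56 -46.5 45.5
flap 80 -55.1 56.2
flap 90 -55.5 55.8
flap 100 -55.3 55.7
flap 110 -55.2 55.6
flap 120 -55.0 56.0
```

View pics/c5.png

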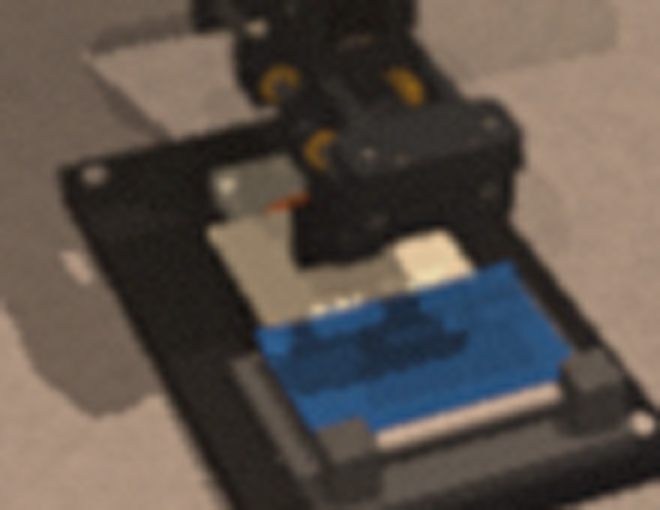

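The sheet is flat, square and centred under the undisturbed flap, pressed down with about 20 N. Handing in.

```bash
python3 -c "
from workcell import *
print(finish_job())"
```

```text
the job is handed in; nothing more can be done
None
```

The carrier is seated on both pegs and released, and the shield is under the unlifted flap, square and centred, still gripped by its rib and pressed flat with about 20 N. I set the red line by measured position (about ±1 mm of the flap's edge), because the flap and arm hid it from both cameras. The job is handed in at about 29 s of the 67 s allowed.

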